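# Set out the blue colour pots by shade

## Robot

A 7-joint arm with a two-finger parallel gripper is mounted at the origin on the work surface. World frame = base frame: x ahead of the robot, y to its left, z up, the work surface at z = 0. Lengths are in m, angles in rad, forces in N, time in s.
With the tool pointing down it reaches from about 0.4 to 0.85 m from the base axis. Payload 10.4 kg.
Tool frame: the origin (TCP) lies on the centre line of the jaws, within the pads' length; the fingertips stand 11 mm ahead of it and the grasp point (between the pads) lies 8 mm behind it (tip_reach is the distance from the TCP to the fingertips, in m); z points along the fingers, y is the line along which they close (so a half turn about z gives the same grasp; the last joint's range is limited). The gripper opens to 85 mm and grips with 20 to 120 N. Pads are 22 mm wide; open, the fingers measure 114 mm over their backs; the gripper's body (76 mm by 85 mm) begins 54 mm behind the grasp point. The pads swing forward as they close: fully open they stand 13 mm farther back than shut.
Start: joints at [1.078, 0.332, -0.065, 1.46, 0.022, 1.35, -0.088], TCP at [0.283, -0.557, 0.242] pointing down, gripper open.
Joint ranges: [-2.6, 2.6], [-0.5, 2.12], [-1.47, 1.34], [0.16, 2.42], [-1.27, 4.41], [0.06, 2.06], [-2.6, 2.6]. Speed limits (rad/s): [2.22, 2.22, 2.79, 2.79, 3.14, 3.14, 3.14].

## Interface

Orientations are given as a unit quaternion [x, y, z, w].
In Python, from workcell import get_obs, camera, hand_in, tip_reach gives the robot as it stands. The module is installed in compiled form; this text tells all that it offers.
- The arm moves only by the tool move_arm, never from a script. Its argument "plan" is a list of rows, each an object with "delta_pos": the shift along the tool's x, y, z in fractions of the full range, 1 being 0.75 m, a list of three; "turn": the turn, a rotation vector about the tool's x, y, z in fractions of the full range, 1 being pi rad, a list of three; "fingers": the closure, from 0 (fully open) to 1 (shut). A call has 1 to 12 rows; each row is the pose to reach, as a shift and turn from the pose commanded when the call began, along the tool's axes at that moment; what a row does not reach only later rows make up. A row lasts 1/8 s, in which the tool goes at most 62.5 mm and 10.7 degrees, less where a joint would pass 70% of its speed; a pose out of reach is approached as far as the arm can. A shift or turn number past 1, either way, is cut back to 1. A call with a gripper value outside its range is refused whole. The fingers move at their own pace and stop on an object; "force" is the grip in N (left out, the last holds). Time passes only in rows, so rows that repeat a pose let the fingers close. It gives the time, the measured TCP pose, the force, the opening and the grip force at its end, in the units of the state.
- get_obs(): the state, without advancing time (a new reading comes with each control period).
- camera(name): name is "side" or "top" or "wrist"; returns a dict with "color" (400x640x3 uint8, red, green, blue), "range_z" (400x640 float32, m along the optical axis (not along the pixel's ray), 0 where there is no reading), "fx", "fy", "cx", "cy" (pixels), "R" (3x3) and "t" (3): a world point X has camera coordinates R X + t; the wrist camera has in their place "tool_from_camera" (4x4, takes a point from camera to tool coordinates, whose origin is the TCP and whose axes are the flange's). Camera axes: x right, y down, z forward; pixel columns grow to the right and rows downward; lengths in m; the calibration is good to about 2 mm. A picture is of the moment at which its call begins: read the wrist's pose just before it.
- hand_in(): hands the job in; it is judged then, once.
The state is a dict: "clock": time; "joint_pos": joint angles; "joint_velocities": joint speeds; "tau": joint torques, N m; "position": TCP position; "ee_rot": TCP orientation; "ft_force": force on the tool from outside, world axes, zero at the start; "torque": the same for the moment, N m; "grip_width": opening from 0.0 (shut) to 1.0 (fully open); "grasp_force": force on a finger pad.
Only numpy, scipy, OpenCV 4.12 (cv2) and the standard library are available. Lean on these libraries where they do the work, as an engineer would, in place of code of your own. Each camera call takes 0.05 s, during which the arm holds its last target. There are 200 camera calls.

## Task

Stand the four blue colour pots on the wooden strip in order of shade, the lightest on the disc next to the strip's green end and the darkest on the disc farthest from it, each upright and centred on its own white disc. Don't tip any of them over, and leave the red pot and the celadon jar where they are.

Things in the scene. Friction and masses are not known exactly. Their poses are not given: they have to be found in the camera images.
- pot_pale: Loose lidded colour pot, very pale blue (lightest): a plain upright cylinder 42 mm in diameter, 48 mm high, 60 to 130 g, with a thin brass line round it. Origin: centre of its underside; z up along its axis. Stands on the table (z = 0) at the start, anywhere among the pots and the jar.
- pot_sky: Loose lidded colour pot, sky blue (second lightest): a plain upright cylinder 42 mm in diameter, 48 mm high, 60 to 130 g, with a thin brass line round it. Origin: centre of its underside; z up along its axis. Stands on the table (z = 0) at the start, anywhere among the pots and the jar.
- pot_cobalt: Loose lidded colour pot, strong cobalt blue (second darkest): a plain upright cylinder 42 mm in diameter, 48 mm high, 60 to 130 g, with a thin brass line round it. Origin: centre of its underside; z up along its axis. Stands on the table (z = 0) at the start, anywhere among the pots and the jar.
- pot_navy: Loose lidded colour pot, near-black navy blue (darkest): a plain upright cylinder 42 mm in diameter, 48 mm high, 60 to 130 g, with a thin brass line round it. Origin: centre of its underside; z up along its axis. Stands on the table (z = 0) at the start, anywhere among the pots and the jar.
- seat_1: White disc, 50 mm across, flush in the top of the light wooden strip: number 1 of four counted from the strip's green end. Origin: disc centre on the strip's top, 17 mm above the table; x points along the strip to the green end, z up. Strip: fixed, at any angle, on a 3 mm leather mat; discs 66 mm apart in a row.
- seat_2: White disc, 50 mm across, flush in the top of the light wooden strip: number 2 of four counted from the strip's green end. Origin: disc centre on the strip's top, 17 mm above the table; x points along the strip to the green end, z up. Strip: 292 mm long, 75 mm wide, 14 mm thick.
- seat_3: White disc, 50 mm across, flush in the top of the light wooden strip: number 3 of four counted from the strip's green end. Origin: disc centre on the strip's top, 17 mm above the table; x points along the strip to the green end, z up. No walls or rims stand round the discs.
- seat_4: White disc, 50 mm across, flush in the top of the light wooden strip: number 4 of four counted from the strip's green end. Origin: disc centre on the strip's top, 17 mm above the table; x points along the strip to the green end, z up. The green end is an enamelled cap 22 mm wide across the strip with a stud 4 mm high, 47 mm beyond disc 1.
- pot_red: Loose red pot of the same form and size as the blue ones; not part of the job, to be left where it is. Origin: centre of its underside.
- jar: Loose celadon (grey-green) lidded jar, 77 mm across, 72 mm high, about 350 g, with a brass line and a blue spot on its lid; to be left where it is. Origin: centre of its underside.
Things that resemble listed ones, but are neither listed nor needed, are in the scene too. Several things have the shape of the pot_cobalt; the one meant has the colours described above. Leave any pink or turquoise look-alike of the pot_navy alone.

How it is judged:
By the outcome, as a careful person would: the job done as asked, in the order asked, and still so for the second after the job is handed in, with the robot touching nothing.
It also fails if it takes over 96 s, if anything falls off the work surface, if the arm or the gripper's body presses on something with over 40 N, if the wrist force passes 120 N, or if a joint passes its speed limit or range.

## Working session

There is one attempt and no reset: what is moved stays moved. The work goes in short steps, Python scripts to look and compute and a tool call to move; the robot and the scene stay as the last step left them, time stands still between calls to the robot, and variables do not carry over. Pictures are saved under pics/ and viewed, at most 14 in all, crops included, and the job is handed in when it is done.

Besides the shell and the picture viewer there is one more tool, called after "Request:" by a JSON object that holds its "op" and its "data", one argument or row to a line. move_arm: Moves the arm, as the interface text tells. Its arguments: {"type":"object","properties":{"plan":{"type":"array","items":{"type":"object","properties":{"delta_pos":{"type":"array","items":{"type":"number"}},"turn":{"type":"array","items":{"type":"number"}},"fingers":{"type":"number"}}}},"force":{"type":"number"}},"required":["plan"]}

```bash
mkdir -p pics; python3 - <<'E'
from workcell import *
import cv2,numpy as np
o=get_obs();print({k:np.round(v,3).tolist() for k,v in o.items()},tip_reach)
for n in("top","side"):
    c=camera(n);cv2.imwrite(f"pics/{n}0.png",c["color"][:,:,::-1]);np.savez(f"{n}0.npz",**c)
    print(n,c["fx"],c["cx"],c["cy"],np.round(c["R"],3).tolist(),c["t"])
E
```

```text
{'clock': 0.0, 'joint_pos': [1.078, 0.333, -0.065, 1.461, 0.022, 1.35, -0.089], 'joint_velocities': [0.0, 0.001, 0.002, -0.0, 0.0, -0.002, -0.0], 'tau': [-0.001, -62.545, 0.049, -39.16, 0.016, 0.01, -0.0], 'position': [0.283, -0.557, 0.241], 'ee_rot': [0.973, 0.233, -0.0, -0.001], 'ft_force': [0.437, 0.017, -0.164], 'torque': [-0.006, -0.019, 0.021], 'grasp_force': 0.0, 'grip_width': 0.998} 0.011
top 414.7849430908683 325.3768958403427 201.40833019609505 [[0.023, -1.0, -0.0], [-0.99, -0.023, -0.136], [0.136, 0.004, -0.991]] [-0.00699377  0.55408752  1.02856337]
side 507.87429998300075 320.21509430200757 191.1867443391242 [[-0.705, -0.709, -0.011], [-0.48, 0.489, -0.728], [0.522, -0.508, -0.685]] [0.41122984 0.29467861 1.05897088]
```

View pics/top0.png

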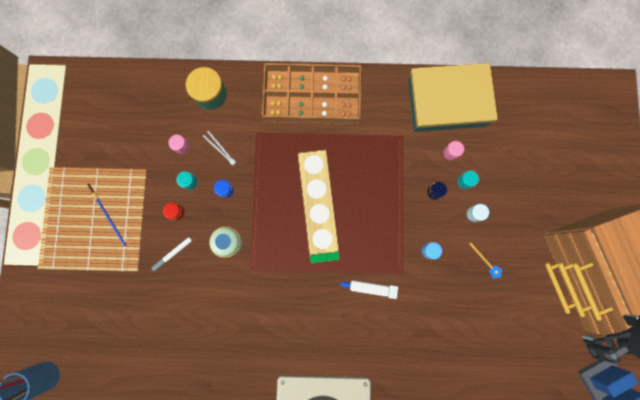

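View pics/side0.png

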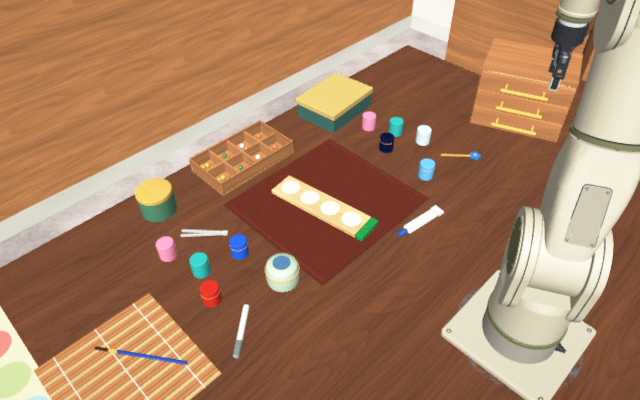

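Top view: the blue candidates are pale (479,212), sky (432,250), navy (437,190) and cobalt (223,188). The look-alikes are turquoise (186,180) and (469,179), and pink (177,143) and (454,150). Red is at (172,211) and the jar at (225,242). The strip runs from (314,164) to (322,238), with its green end at (324,257). In the side view, the same pots are at pale (424,135), sky (426,170), navy (386,143) and cobalt (239,247).

```bash
cat > h.py <<'E'
import numpy as np,cv2
def ray(c,u,v,z):
    d=c["R"].T@np.array([(u-c["cx"])/c["fx"],(v-c["cy"])/c["fy"],1.]);o=-c["R"].T@c["t"]
    return o+d*(z-o[2])/d[2]
def cloud(c):
    v,u=np.mgrid[:400,:640];z=c["range_z"]
    P=np.stack([(u-c["cx"])/c["fx"]*z,(v-c["cy"])/c["fy"]*z,z],-1)
    return (P-c["t"])@c["R"]
def pot(c,u,v,r=17,z0=0):
    """top-face points near the pixel; centre from min/max extents of the face at z0+0.048"""
    P=cloud(c);w=P[v-r:v+r,u-r:u+r].reshape(-1,3)
    t=w[(abs(w[:,2]-z0-.048)<.006)]
    if len(t)<5:return None
    (x,y),R=cv2.minEnclosingCircle(t[:,:2].astype(np.float32));return np.r_[x,y,R,np.median(t[:,2]),t[:,:2].mean(0),len(t)]
E
python3 - <<'E'
from h import *
C={n:dict(np.load(n+"0.npz")) for n in("top","side")}
px={"pale":((479,212),(424,135)),"sky":((432,250),(426,170)),"navy":((437,190),(386,143)),"cobalt":((223,188),(239,247)),"red":((172,211),(210,294)),"turqR":((469,179),(396,127))}
for k,(a,b) in px.items():
    for n,p in(("top",a),("side",b)): print(k,n,np.round(pot(C[n],*p),4))
for n in C:
    c=C[n];h=cv2.cvtColor(c["color"],cv2.COLOR_RGB2HSV);P=cloud(c)
    m=((h[...,1]<45)&(h[...,2]>200)&(abs(P[...,2]-.017)<.008)).astype(np.uint8)
    N,l,s,ce=cv2.connectedComponentsWithStats(m)
    for i in range(1,N):
        if s[i,4]>80: print(n,"disc",ce[i].round(1),s[i,4],ray(c,*ce[i],.017).round(4),P[l==i][:,2].mean().round(4))
    g=((h[...,0]>50)&(h[...,0]<80)&(h[...,1]>150)).astype(np.uint8)
    N,l,s,ce=cv2.connectedComponentsWithStats(g);i=1+s[1:,4].argmax();print("green",ray(c,*ce[i],.017).round(4))
t=C["top"]["color"]
a=cv2.resize(t[130:270,150:265],None,fx=3.4,fy=3.4,interpolation=2);b=cv2.resize(t[130:270,405:520],None,fx=3.4,fy=3.4,interpolation=2)
cv2.imwrite("pics/crop.png",np.hstack([a,b])[:,:,::-1])
E
```

```text
pale top [ 5.362e-01 -3.876e-01  2.110e-02  4.780e-02  5.356e-01 -3.871e-01
  2.120e+02]
pale side [ 5.328e-01 -3.858e-01  2.220e-02  4.550e-02  5.325e-01 -3.841e-01
  9.300e+01]
sky top [ 4.358e-01 -2.670e-01  2.120e-02  4.790e-02  4.353e-01 -2.673e-01
  2.160e+02]
sky side [ 4.354e-01 -2.642e-01  2.260e-02  4.580e-02  4.329e-01 -2.637e-01
  1.230e+02]
navy top [ 5.911e-01 -2.833e-01  2.060e-02  4.760e-02  5.907e-01 -2.830e-01
  2.060e+02]
navy side [ 5.890e-01 -2.805e-01  2.270e-02  4.540e-02  5.885e-01 -2.794e-01
  1.010e+02]
cobalt top [5.821e-01 2.719e-01 2.110e-02 4.800e-02 5.819e-01 2.712e-01 2.080e+02]
cobalt side [5.805e-01 2.750e-01 2.200e-02 4.660e-02 5.796e-01 2.756e-01 1.940e+02]
red top [5.203e-01 3.981e-01 2.090e-02 4.780e-02 5.202e-01 3.975e-01 2.120e+02]
red side [5.188e-01 4.000e-01 2.180e-02 4.690e-02 5.177e-01 4.018e-01 2.470e+02]
turqR top [ 6.212e-01 -3.647e-01  2.090e-02  4.780e-02  6.210e-01 -3.640e-01
  2.060e+02]
turqR side [ 6.014e-01 -3.236e-01  6.540e-02  4.560e-02  6.029e-01 -3.181e-01
  1.930e+02]
top disc [313.1 164.1] 282 [0.656  0.0409 0.017 ] 0.0175
top disc [316.2 188.6] 286 [0.5903 0.0311 0.017 ] 0.0173
top disc [319.  213.3] 295 [0.5252 0.0219 0.017 ] 0.0175
top disc [322.  238.5] 304 [0.4598 0.0125 0.017 ] 0.0172
top disc [175.9 249.8] 126 [0.4219 0.3887 0.017 ] 0.0122
top disc [373.2 288.8] 410 [ 0.3351 -0.1211  0.017 ] 0.0132
top disc [321.6 388.6] 1626 [0.0905 0.0045 0.017 ] 0.0122
green [0.4129 0.0051 0.017 ]
side disc [290.2 187. ] 194 [0.6547 0.0428 0.017 ] 0.016
side disc [309.5 197. ] 208 [0.5898 0.0333 0.017 ] 0.0159
side disc [329.8 207.5] 221 [0.5243 0.0239 0.017 ] 0.0158
side disc [420.8 219.8] 264 [ 0.3313 -0.1051  0.017 ] 0.0118
side disc [350.9 218.5] 234 [0.4591 0.0145 0.017 ] 0.0157
side disc [515.2 349.3] 4010 [-0.0183  0.0494  0.017 ] 0.0108
side disc [242.3 322.8] 145 [0.4165 0.3957 0.017 ] 0.0111
green [0.4085 0.0142 0.017 ]
```

View pics/crop.png

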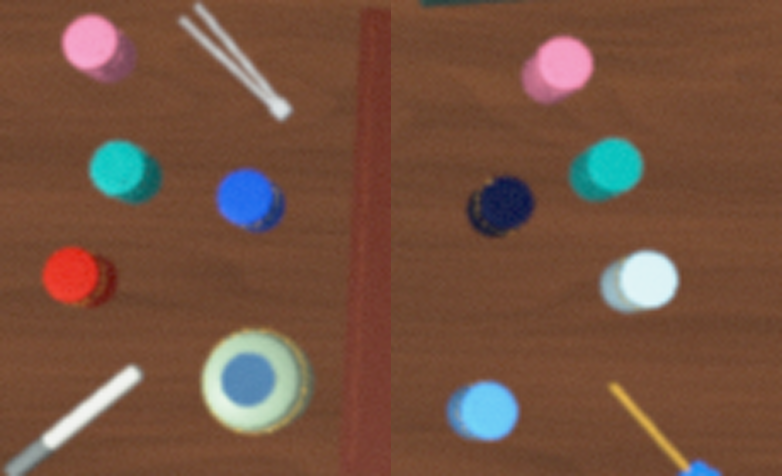

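The crop shows cobalt (245,198) on the left, beside turquoise, pink and red. Navy (500,204), pale (648,280) and sky (487,410) are on the right, beside pink and turquoise. The four shades are clear. Measured heights (48 mm), radii (21 mm), disc spacing (66 mm) and reach all agree with the description. Next I check cabinet height and work out the first move.

```bash
cat >> h.py <<'E'
from scipy.spatial.transform import Rotation as Ro
def go(x,y,z,yaw=.143):
    """shift and turn (tool axes) from the measured pose to a downward pose with tool x at yaw"""
    from workcell import get_obs
    o=get_obs();R=Ro.from_quat(o["ee_rot"]);T=Ro.from_euler('z',yaw)*Ro.from_euler('x',np.pi)
    print("at",o["position"].round(4) if hasattr(o["position"],'round') else o["position"],"d",np.round(R.inv().apply(np.array([x,y,z])-o["position"]),4).tolist(),"turn",np.round((R.inv()*T).as_rotvec(),4).tolist(),"t",round(o["clock"],2))
def wrist(name=None):
    from workcell import get_obs,camera
    o=get_obs();c=camera("wrist");M=np.eye(4);M[:3,:3]=Ro.from_quat(o["ee_rot"]).as_matrix();M[:3,3]=o["position"]
    W=np.linalg.inv(M@np.array(c["tool_from_camera"]));c["R"]=W[:3,:3];c["t"]=W[:3,3]
    if name: cv2.imwrite(f"pics/{name}.png",c["color"][:,:,::-1])
    return c
def proj(c,p):
    q=c["R"]@np.array(p)+c["t"];return q[0]/q[2]*c["fx"]+c["cx"],q[1]/q[2]*c["fy"]+c["cy"]
E
python3 - <<'E'
from h import *
c=dict(np.load("top0.npz"));P=cloud(c)
for a in np.arange(.2,.62,.06): print(round(a,2),[float(np.round(np.max(P[...,2][(abs(P[...,0]-a)<.03)&(abs(P[...,1]-b)<.03)],initial=-1),3)) for b in np.arange(-.7,-.3,.06)])
go(.5345,-.3867,.2)
print(wrist()["tool_from_camera"])
E
```

```text
0.2 [0.023, 0.005, 0.005, 0.006, 0.006, 0.006, 0.005]
0.26 [0.003, 0.189, 0.006, 0.385, 0.336, 0.007, 0.007]
0.32 [0.142, 0.205, 0.317, 0.381, 0.005, 0.006, 0.006]
0.38 [-1.0, 0.205, 0.204, 0.171, 0.01, 0.009, 0.006]
0.44 [0.199, 0.206, 0.205, 0.108, 0.006, 0.009, 0.006]
0.5 [0.202, 0.204, 0.204, 0.007, 0.007, 0.051, 0.047]
0.56 [0.188, 0.005, 0.006, 0.005, 0.006, 0.053, 0.049]
at [ 0.2828 -0.557   0.2416] d [0.3015, -0.0379, 0.0416] turn [-0.0012, 0.0003, 0.3268] t 0.1
[[-2.63124424e-05 -9.44756960e-01 -3.27771699e-01  8.58508826e-02]
 [ 9.99999873e-01  1.39902920e-04 -4.83527702e-04 -8.93646088e-04]
 [ 5.02672379e-04 -3.27771670e-01  9.44756836e-01 -1.31943227e-01]
 [ 0.00000000e+00  0.00000000e+00  0.00000000e+00  1.00000000e+00]]
```

Units first: shifts go in shares of 0.75 m and turns go in shares of pi rad. So 0.3015 m is 0.402, 0.27 m is 0.36, 0.327 rad is 0.1041.

Request:
{"op": "move_arm", "data": {
  "plan": [
    {"delta_pos":[0.0533,-0.0533,-0.04],"turn":[0,0,0]},
    {"delta_pos":[0.1333,-0.0533,-0.04],"turn":[0,0,0.0477]},
    {"delta_pos":[0.2133,-0.0533,-0.04],"turn":[0,0,0.1041]},
    {"delta_pos":[0.2933,-0.0507,0],"turn":[0,0,0.1041]},
    {"delta_pos":[0.36,-0.0507,0.0267],"turn":[0,0,0.1041]},
    {"delta_pos":[0.402,-0.0507,0.056],"turn":[0,0,0.1041],"fingers":0.2},
    {"delta_pos":[0.402,-0.0507,0.056],"turn":[0,0,0.1041],"fingers":0.2},
    {"delta_pos":[0.402,-0.0507,0.056],"turn":[0,0,0.1041],"fingers":0.2},
    {"delta_pos":[0.402,-0.0507,0.056],"turn":[0,0,0.1041],"fingers":0.2}
  ],
  "force": 30
}}

```text
validation failed for argument at $.pl...
```

```bash
python3 - <<'E'
from h import *
c=wrist("w1")
u,v=proj(c,(.5345,-.3867,.048));print(u,v)
print(pot(c,int(u),int(v),r=70).round(4))
u,v=proj(c,(.590,-.282,.048));print(u,v,pot(c,int(u),int(v),r=60))
go(.5345,-.3867,.024)
E
```

```text
281.2681868993401 -183.36680493716568Traceback (most recent call last):
  File "<stdin>", line 4, in <module>
AttributeError: 'NoneType' object has no attribute 'round'
```

View pics/w1.png

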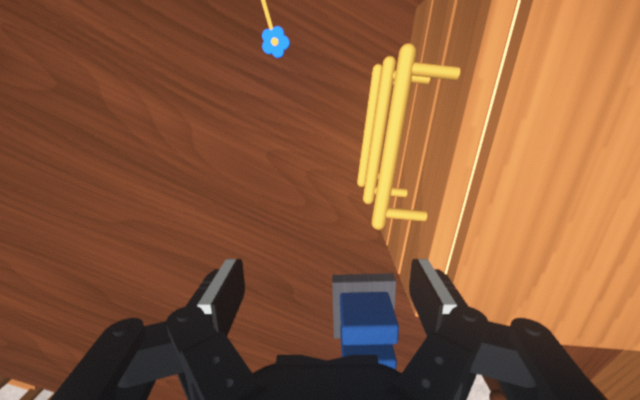

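The move was refused, probably because each row needs all three fields. The wrist view, still at the start, shows the fingertips at (230,270) and (425,270) with the cabinet to the right.

Converted, 0.3015 m is 0.402, 0.27 m is 0.36, 0.327 rad is 0.1041.

Request:
{"op": "move_arm", "data": {
  "plan": [
    {"delta_pos":[0.0533,-0.0533,-0.04],"turn":[0,0,0],"fingers":0},
    {"delta_pos":[0.1333,-0.0533,-0.04],"turn":[0,0,0.0477],"fingers":0},
    {"delta_pos":[0.2133,-0.0533,-0.04],"turn":[0,0,0.1041],"fingers":0},
    {"delta_pos":[0.2933,-0.0507,0],"turn":[0,0,0.1041],"fingers":0},
    {"delta_pos":[0.36,-0.0507,0.0267],"turn":[0,0,0.1041],"fingers":0},
    {"delta_pos":[0.402,-0.0507,0.056],"turn":[0,0,0.1041],"fingers":0.2},
    {"delta_pos":[0.402,-0.0507,0.056],"turn":[0,0,0.1041],"fingers":0.2},
    {"delta_pos":[0.402,-0.0507,0.056],"turn":[0,0,0.1041],"fingers":0.2},
    {"delta_pos":[0.402,-0.0507,0.056],"turn":[0,0,0.1041],"fingers":0.2}
  ],
  "force": 30
}}

```text
clock: 1.32
position: [0.5337, -0.3884, 0.2014]
ee_rot: [0.998, 0.07, 0.0, 0.001]
ft_force: [-0.1, -0.3, 0.4]
grip_width: 0.803
grasp_force: 0.0
```

```bash
python3 - <<'E'
from h import *
c=wrist("w2")
for p in((.5345,-.3867,.048),(.590,-.282,.048),(.4355,-.2656,.048)):
    u,v=proj(c,p);print(round(u),round(v),pot(c,int(u),int(v),r=60))
go(.5345,-.3867,.024)
E
```

```text
326 187 [ 5.36795497e-01 -3.86984676e-01  2.07746588e-02  4.84929096e-02
  5.37958507e-01 -3.86693776e-01  1.26500000e+03]
224 115 [ 5.92373431e-01 -2.82591432e-01  2.09132712e-02  4.86102891e-02
  5.92929952e-01 -2.83579011e-01  1.61800000e+03]
205 257 [ 4.36547458e-01 -2.66860843e-01  2.09994167e-02  4.84332118e-02
  4.38665102e-01 -2.67868057e-01  1.04400000e+03]
at [ 0.5338 -0.3882  0.2013] d [0.0008, -0.0016, 0.1773] turn [0.0013, -0.0006, -0.0022] t 1.38
```

View pics/w2.png

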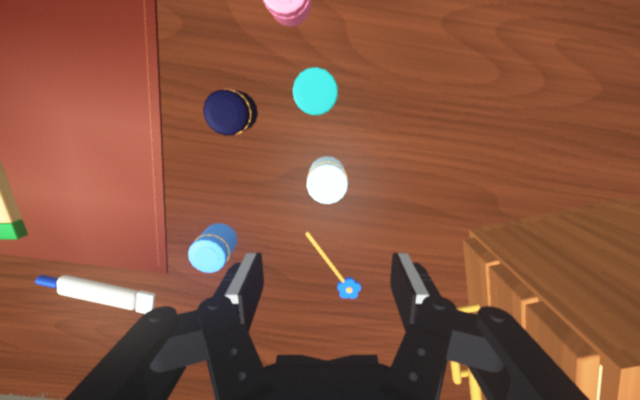

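The wrist view shows pale at (327,180), navy (228,112), sky (212,248) and turquoise (315,91). Its positions agree with the top view within 2 mm; the side view is biased. I grasp pale.

Converted, 0.177 m is 0.236, 0.16 m is 0.2133.

Request:
{"op": "move_arm", "data": {
  "plan": [
    {"delta_pos":[0.004,-0.0013,0.08],"turn":[0,0,0],"fingers":0.2},
    {"delta_pos":[0.004,-0.0013,0.16],"turn":[0,0,0],"fingers":0.2},
    {"delta_pos":[0.004,-0.0013,0.2133],"turn":[0,0,0],"fingers":0.2},
    {"delta_pos":[0.004,-0.0013,0.236],"turn":[0,0,0],"fingers":0.2},
    {"delta_pos":[0.004,-0.0013,0.236],"turn":[0,0,0],"fingers":0.2},
    {"delta_pos":[0.004,-0.0013,0.236],"turn":[0,0,0],"fingers":1},
    {"delta_pos":[0.004,-0.0013,0.236],"turn":[0,0,0],"fingers":1},
    {"delta_pos":[0.004,-0.0013,0.236],"turn":[0,0,0],"fingers":1},
    {"delta_pos":[0.004,-0.0013,0.236],"turn":[0,0,0],"fingers":1},
    {"delta_pos":[0.004,-0.0013,0.236],"turn":[0,0,0],"fingers":1}
  ],
  "force": 30
}}

```text
clock: 2.62
position: [0.5386, -0.3865, 0.0258]
ee_rot: [0.997, 0.071, 0.001, 0.001]
ft_force: [-0.6, -1.2, 7.4]
grip_width: 0.484
grasp_force: 30.1
```

```bash
python3 - <<'E'
from h import *
go(.4598,.0125,.17)
E
```

```text
at [ 0.5386 -0.3865  0.0258] d [-0.0209, -0.4058, -0.1453] turn [0.0027, -0.0027, -0.0004] t 2.62
```

Converted, -0.406 m is -0.5413, -0.145 m is -0.1933.

Request:
{"op": "move_arm", "data": {
  "plan": [
    {"delta_pos":[0,0,-0.0533],"turn":[0,0,0],"fingers":1},
    {"delta_pos":[0,-0.0267,-0.1333],"turn":[0,0,0],"fingers":1},
    {"delta_pos":[-0.0067,-0.0933,-0.1733],"turn":[0,0,0],"fingers":1},
    {"delta_pos":[-0.0133,-0.16,-0.1933],"turn":[0,0,0],"fingers":1},
    {"delta_pos":[-0.02,-0.24,-0.1933],"turn":[0,0,0],"fingers":1},
    {"delta_pos":[-0.0253,-0.32,-0.1933],"turn":[0,0,0],"fingers":1},
    {"delta_pos":[-0.0253,-0.4,-0.1933],"turn":[0,0,0],"fingers":1},
    {"delta_pos":[-0.0253,-0.4733,-0.1933],"turn":[0,0,0],"fingers":1},
    {"delta_pos":[-0.0253,-0.52,-0.1933],"turn":[0,0,0],"fingers":1},
    {"delta_pos":[-0.0253,-0.5413,-0.1933],"turn":[0,0,0],"fingers":1},
    {"delta_pos":[-0.0253,-0.5413,-0.1933],"turn":[0,0,0],"fingers":1},
    {"delta_pos":[-0.0253,-0.5413,-0.1933],"turn":[0,0,0],"fingers":1}
  ]
}}

```text
clock: 4.12
position: [0.4611, 0.012, 0.1684]
ee_rot: [0.998, 0.07, 0.0, 0.0]
ft_force: [-0.7, 0.1, -0.6]
grip_width: 0.484
grasp_force: 30.8
```

```bash
python3 - <<'E'
from h import *
c=wrist("w3")
h=cv2.cvtColor(c["color"],cv2.COLOR_RGB2HSV);P=cloud(c)
m=((h[...,1]<60)&(h[...,2]>180)&(abs(P[...,2]-.017)<.008)).astype(np.uint8)
N,l,s,ce=cv2.connectedComponentsWithStats(m)
for i in range(1,N):
    if s[i,4]>300: print("disc",ce[i].round(1),s[i,4],ray(c,*ce[i],.017).round(4))
go(.4615,.0125,.042)
E
```

```text
disc [325.4  40.7] 3024 [0.5921 0.0329 0.017 ]
disc [325.8 120.2] 2364 [0.5265 0.0234 0.017 ]
disc [326.1 188.1] 1885 [0.4609 0.0138 0.017 ]
at [0.4611 0.012  0.1683] d [0.0005, -0.0004, 0.1263] turn [0.0003, -0.0, -0.0025] t 4.17
```

View pics/w3.png

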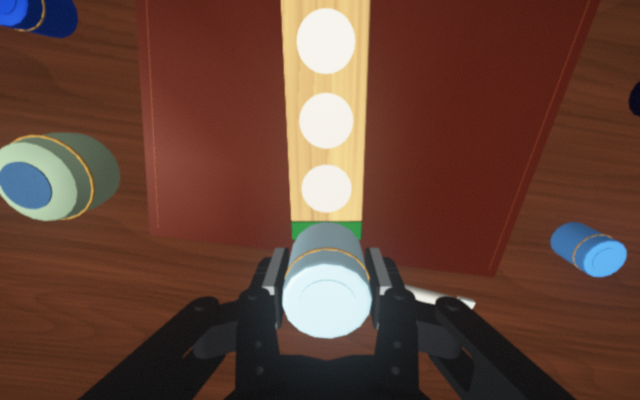

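The held pot's lid is at (327,300), upright. Disc 1 is at (326,188), disc 2 at (326,120), disc 3 at (325,41). I measure the pot's centre in the hand.

```bash
cat >> h.py <<'E'
def held():
    """centre of the held pot's lid in tool axes (x,y), radius and its height above the TCP"""
    c=wrist();P=cloud(c);M=np.array(c["tool_from_camera"])
    w=P[225:340,270:390].reshape(-1,3);w=w@c["R"].T+c["t"];w=w@M[:3,:3].T+M[:3,3]
    z=-w[:,2];k=w[(abs(z-.022)<.004)&(np.hypot(w[:,0],w[:,1])<.03)]
    (x,y),R=cv2.minEnclosingCircle(k[:,:2].astype(np.float32));print("held",round(x,4),round(y,4),"R",round(R,4),"h",np.median(-k[:,2]).round(4),len(k))
E
python3 -c "
from h import *
held()"
```

```text
held 0.0046 -0.0003 R 0.0272 h 0.0226 6117
```

```bash
python3 - <<'E'
s=open('h.py').read()
s=s.replace("    (x,y),R=cv2.minEnclosingCircle(k[:,:2].astype(np.float32));print(\"held\"","    a=k[abs(k[:,1])<.006];print('lid x extent',a[:,0].min().round(4),a[:,0].max().round(4))\n    (x,y),R=cv2.minEnclosingCircle(k[:,:2].astype(np.float32));print(\"held\"")
open('h.py','w').write(s)
from h import *
held()
E
```

```text
lid x extent -0.0224 0.0193
held 0.0043 -0.0004 R 0.0274 h 0.0226 6126
```

Converted, 0.125 m is 0.1667, -0.001 m is -0.0013.

Request:
{"op": "move_arm", "data": {
  "plan": [
    {"delta_pos":[0.0013,-0.0013,0.08],"turn":[0,0,0],"fingers":1},
    {"delta_pos":[0.0013,-0.0013,0.1333],"turn":[0,0,0],"fingers":1},
    {"delta_pos":[0.0013,-0.0013,0.1533],"turn":[0,0,0],"fingers":1},
    {"delta_pos":[0.0013,-0.0013,0.1613],"turn":[0,0,0],"fingers":1},
    {"delta_pos":[0.0013,-0.0013,0.1667],"turn":[0,0,0],"fingers":1},
    {"delta_pos":[0.0013,-0.0013,0.1667],"turn":[0,0,0],"fingers":1},
    {"delta_pos":[0.0013,-0.0013,0.1667],"turn":[0,0,0],"fingers":1}
  ]
}}

```text
clock: 5.15
position: [0.4623, 0.0148, 0.0441]
ee_rot: [0.997, 0.071, 0.001, 0.0]
ft_force: [0.3, 0.9, -1.1]
grip_width: 0.485
grasp_force: 30.9
```

Converted, -0.13 m is -0.1733, 0.001 m is 0.0013.

Request:
{"op": "move_arm", "data": {
  "plan": [
    {"delta_pos":[0,0.0013,0.0013],"turn":[0,0,0],"fingers":1},
    {"delta_pos":[0,0.0013,0.002],"turn":[0,0,0],"fingers":1},
    {"delta_pos":[0,0.0013,0.002],"turn":[0,0,0],"fingers":1},
    {"delta_pos":[0,0.0013,0.002],"turn":[0,0,0],"fingers":0.2},
    {"delta_pos":[0,0.0013,0.002],"turn":[0,0,0],"fingers":0.2},
    {"delta_pos":[0,0.0013,0.002],"turn":[0,0,0],"fingers":0.2},
    {"delta_pos":[0,0.0013,0.002],"turn":[0,0,0],"fingers":0.2},
    {"delta_pos":[0,0.0013,-0.0533],"turn":[0,0,0],"fingers":0.2},
    {"delta_pos":[0,0.0013,-0.1333],"turn":[0,0,0],"fingers":0.2},
    {"delta_pos":[0,0.0013,-0.1733],"turn":[0,0,0],"fingers":0.2},
    {"delta_pos":[0,0.0013,-0.1733],"turn":[0,0,0],"fingers":0.2}
  ]
}}

```text
clock: 6.52
position: [0.4632, 0.0138, 0.1757]
ee_rot: [0.997, 0.071, 0.002, 0.0]
ft_force: [0.1, -0.3, -0.6]
grip_width: 0.798
grasp_force: 0.0
```

```bash
python3 - <<'E'
from h import *
c=wrist()
u,v=proj(c,(.46,.013,.065));print(u,v,pot(c,int(u),int(v),r=50,z0=.017).round(4))
go(.436,-.267,.17)
E
```

```text
328.39305034328015 205.66162984717633 [4.601e-01 1.480e-02 2.100e-02 6.550e-02 4.616e-01 1.520e-02 1.631e+03]
at [0.4623 0.0137 0.174 ] d [-0.0659, 0.2742, 0.004] turn [0.0007, -0.0019, -0.0004] t 6.58
```

Pale stands on disc 1, about 1 mm off. Next is sky.

Converted, 0.274 m is 0.3653, 0.15 m is 0.2.

Request:
{"op": "move_arm", "data": {
  "plan": [
    {"delta_pos":[-0.0187,0.0733,0],"turn":[0,0,0],"fingers":0.2},
    {"delta_pos":[-0.0373,0.1533,0],"turn":[0,0,0],"fingers":0.2},
    {"delta_pos":[-0.056,0.2333,0],"turn":[0,0,0],"fingers":0.2},
    {"delta_pos":[-0.0747,0.3067,0],"turn":[0,0,0],"fingers":0.2},
    {"delta_pos":[-0.088,0.3533,0],"turn":[0,0,0],"fingers":0.2},
    {"delta_pos":[-0.088,0.3653,0.04],"turn":[0,0,0],"fingers":0.2},
    {"delta_pos":[-0.088,0.3653,0.0933],"turn":[0,0,0],"fingers":0.2},
    {"delta_pos":[-0.088,0.3653,0.16],"turn":[0,0,0],"fingers":0.2},
    {"delta_pos":[-0.088,0.3653,0.1933],"turn":[0,0,0],"fingers":0.2},
    {"delta_pos":[-0.088,0.3653,0.2],"turn":[0,0,0],"fingers":0.2},
    {"delta_pos":[-0.088,0.3653,0.2],"turn":[0,0,0],"fingers":0.2}
  ]
}}

```text
clock: 7.95
position: [0.4354, -0.2667, 0.0233]
ee_rot: [0.997, 0.071, -0.0, -0.0]
ft_force: [0.8, 0.3, 0.6]
grip_width: 0.801
grasp_force: 0.0
```

Converted, -0.145 m is -0.1933, -0.1 m is -0.1333.

Request:
{"op": "move_arm", "data": {
  "plan": [
    {"delta_pos":[0,0,0],"turn":[0,0,0],"fingers":1},
    {"delta_pos":[0,0,0],"turn":[0,0,0],"fingers":1},
    {"delta_pos":[0,0,0],"turn":[0,0,0],"fingers":1},
    {"delta_pos":[0,0,0],"turn":[0,0,0],"fingers":1},
    {"delta_pos":[0,0,0],"turn":[0,0,0],"fingers":1},
    {"delta_pos":[0,0,-0.0667],"turn":[0,0,0],"fingers":1},
    {"delta_pos":[0,0,-0.1333],"turn":[0,0,0],"fingers":1},
    {"delta_pos":[0,0,-0.1933],"turn":[0,0,0],"fingers":1},
    {"delta_pos":[0,0,-0.1933],"turn":[0,0,0],"fingers":1},
    {"delta_pos":[0,0,-0.1933],"turn":[0,0,0],"fingers":1}
  ]
}}

```text
clock: 9.2
position: [0.4351, -0.2667, 0.1678]
ee_rot: [0.997, 0.071, -0.0, -0.0]
ft_force: [0.2, 0.1, -1.3]
grip_width: 0.482
grasp_force: 31.0
```

```bash
python3 - <<'E'
from h import *
held();go(.5257,.0224,.17)
E
```

```text
lid x extent -0.0204 0.0215
held 0.0055 -0.0004 R 0.027 h 0.0238 6371
at [ 0.4348 -0.2665  0.1672] d [0.1311, -0.273, -0.0027] turn [-0.0009, 0.0014, -0.0002] t 9.25
```

Converted, -0.273 m is -0.364, -0.24 m is -0.32.

Request:
{"op": "move_arm", "data": {
  "plan": [
    {"delta_pos":[0.0293,-0.06,0],"turn":[0,0,0],"fingers":1},
    {"delta_pos":[0.0613,-0.1267,0],"turn":[0,0,0],"fingers":1},
    {"delta_pos":[0.0933,-0.1933,0],"turn":[0,0,0],"fingers":1},
    {"delta_pos":[0.124,-0.26,0],"turn":[0,0,0],"fingers":1},
    {"delta_pos":[0.1533,-0.32,0],"turn":[0,0,0],"fingers":1},
    {"delta_pos":[0.174,-0.364,0],"turn":[0,0,0],"fingers":1},
    {"delta_pos":[0.174,-0.364,0],"turn":[0,0,0],"fingers":1},
    {"delta_pos":[0.174,-0.364,0.0667],"turn":[0,0,0],"fingers":1},
    {"delta_pos":[0.174,-0.364,0.12],"turn":[0,0,0],"fingers":1},
    {"delta_pos":[0.174,-0.364,0.1547],"turn":[0,0,0],"fingers":1},
    {"delta_pos":[0.174,-0.364,0.1627],"turn":[0,0,0],"fingers":1},
    {"delta_pos":[0.174,-0.364,0.1627],"turn":[0,0,0],"fingers":1}
  ]
}}

```text
clock: 10.75
position: [0.5257, 0.0215, 0.0463]
ee_rot: [0.997, 0.071, -0.0, 0.0]
ft_force: [0.2, 0.2, -1.3]
grip_width: 0.484
grasp_force: 31.0
```

```bash
python3 - <<'E'
from h import *
held();go(.5252,.0224,.0412)
E
```

```text
lid x extent -0.0208 0.0213
held 0.0047 -0.0005 R 0.0273 h 0.0238 6360
at [0.5262 0.0216 0.047 ] d [-0.0009, -0.0009, 0.0058] turn [0.0002, -0.0007, -0.0006] t 10.8
```

Converted, -0.125 m is -0.1667, -0.0005 m is -0.0007.

Request:
{"op": "move_arm", "data": {
  "plan": [
    {"delta_pos":[-0.0007,-0.0013,0.004],"turn":[0,0,0],"fingers":1},
    {"delta_pos":[-0.0007,-0.0013,0.0073],"turn":[0,0,0],"fingers":1},
    {"delta_pos":[-0.0007,-0.0013,0.0073],"turn":[0,0,0],"fingers":1},
    {"delta_pos":[-0.0007,-0.0013,0.0073],"turn":[0,0,0],"fingers":0.2},
    {"delta_pos":[-0.0007,-0.0013,0.0073],"turn":[0,0,0],"fingers":0.2},
    {"delta_pos":[-0.0007,-0.0013,0.0073],"turn":[0,0,0],"fingers":0.2},
    {"delta_pos":[-0.0007,-0.0013,0.0073],"turn":[0,0,0],"fingers":0.2},
    {"delta_pos":[-0.0007,-0.0013,-0.0533],"turn":[0,0,0],"fingers":0.2},
    {"delta_pos":[-0.0007,-0.0013,-0.1333],"turn":[0,0,0],"fingers":0.2},
    {"delta_pos":[-0.0007,-0.0013,-0.1667],"turn":[0,0,0],"fingers":0.2},
    {"delta_pos":[-0.0007,-0.0013,-0.1667],"turn":[0,0,0],"fingers":0.2}
  ]
}}

```text
clock: 12.18
position: [0.5264, 0.023, 0.1734]
ee_rot: [0.997, 0.071, 0.002, 0.0]
ft_force: [0.1, 0.5, -0.5]
grip_width: 0.801
grasp_force: 0.0
```

```bash
python3 - <<'E'
from h import *
c=wrist()
u,v=proj(c,(.5257,.0224,.065));print(u,v,pot(c,int(u),int(v),r=50,z0=.017).round(4))
go(.582,.2725,.17)
E
```

```text
328.60757174078674 203.70772110007115 [5.098e-01 2.340e-02 3.680e-02 6.540e-02 5.241e-01 2.420e-02 1.793e+03]
at [0.5254 0.0228 0.1717] d [0.0915, -0.2391, 0.0017] turn [0.0005, -0.0013, -0.0003] t 12.22
```

Converted, -0.239 m is -0.3187, 0.148 m is 0.1973.

Request:
{"op": "move_arm", "data": {
  "plan": [
    {"delta_pos":[0.0267,-0.0667,0],"turn":[0,0,0],"fingers":0.2},
    {"delta_pos":[0.056,-0.1467,0],"turn":[0,0,0],"fingers":0.2},
    {"delta_pos":[0.0853,-0.22,0],"turn":[0,0,0],"fingers":0.2},
    {"delta_pos":[0.1107,-0.2867,0],"turn":[0,0,0],"fingers":0.2},
    {"delta_pos":[0.122,-0.3187,0],"turn":[0,0,0],"fingers":0.2},
    {"delta_pos":[0.122,-0.3187,0.04],"turn":[0,0,0],"fingers":0.2},
    {"delta_pos":[0.122,-0.3187,0.0933],"turn":[0,0,0],"fingers":0.2},
    {"delta_pos":[0.122,-0.3187,0.16],"turn":[0,0,0],"fingers":0.2},
    {"delta_pos":[0.122,-0.3187,0.1907],"turn":[0,0,0],"fingers":0.2},
    {"delta_pos":[0.122,-0.3187,0.1973],"turn":[0,0,0],"fingers":0.2},
    {"delta_pos":[0.122,-0.3187,0.1973],"turn":[0,0,0],"fingers":0.2}
  ]
}}

```text
clock: 13.6
position: [0.5815, 0.2726, 0.0231]
ee_rot: [0.997, 0.071, -0.0, 0.0]
ft_force: [0.5, 0.9, -0.4]
grip_width: 0.798
grasp_force: 0.0
```

Converted, -0.145 m is -0.1933, -0.1 m is -0.1333.

Request:
{"op": "move_arm", "data": {
  "plan": [
    {"delta_pos":[0,0,0],"turn":[0,0,0],"fingers":1},
    {"delta_pos":[0,0,0],"turn":[0,0,0],"fingers":1},
    {"delta_pos":[0,0,0],"turn":[0,0,0],"fingers":1},
    {"delta_pos":[0,0,0],"turn":[0,0,0],"fingers":1},
    {"delta_pos":[0,0,0],"turn":[0,0,0],"fingers":1},
    {"delta_pos":[0,0,-0.0667],"turn":[0,0,0],"fingers":1},
    {"delta_pos":[0,0,-0.1333],"turn":[0,0,0],"fingers":1},
    {"delta_pos":[0,0,-0.1933],"turn":[0,0,0],"fingers":1},
    {"delta_pos":[0,0,-0.1933],"turn":[0,0,0],"fingers":1},
    {"delta_pos":[0,0,-0.1933],"turn":[0,0,0],"fingers":1}
  ]
}}

```text
clock: 14.85
position: [0.5815, 0.2721, 0.1677]
ee_rot: [0.997, 0.071, -0.0, 0.0]
ft_force: [0.3, -0.3, -2.0]
grip_width: 0.48
grasp_force: 30.8
```

```bash
python3 - <<'E'
from h import *
held();go(.5909,.0318,.17)
E
```

```text
lid x extent -0.0195 0.0225
held 0.006 -0.0004 R 0.027 h 0.0237 6401
at [0.5812 0.272  0.167 ] d [-0.0246, 0.2391, -0.0027] turn [0.0008, 0.0017, -0.0003] t 14.9
```

Converted, 0.239 m is 0.3187, 0.205 m is 0.2733.

Request:
{"op": "move_arm", "data": {
  "plan": [
    {"delta_pos":[-0.0067,0.06,0],"turn":[0,0,0],"fingers":1},
    {"delta_pos":[-0.0133,0.1333,0],"turn":[0,0,0],"fingers":1},
    {"delta_pos":[-0.0213,0.2067,0],"turn":[0,0,0],"fingers":1},
    {"delta_pos":[-0.0293,0.2733,0],"turn":[0,0,0],"fingers":1},
    {"delta_pos":[-0.0347,0.3187,0],"turn":[0,0,0],"fingers":1},
    {"delta_pos":[-0.0347,0.3187,0],"turn":[0,0,0],"fingers":1},
    {"delta_pos":[-0.0347,0.3187,0.0667],"turn":[0,0,0],"fingers":1},
    {"delta_pos":[-0.0347,0.3187,0.12],"turn":[0,0,0],"fingers":1},
    {"delta_pos":[-0.0347,0.3187,0.1547],"turn":[0,0,0],"fingers":1},
    {"delta_pos":[-0.0347,0.3187,0.1627],"turn":[0,0,0],"fingers":1},
    {"delta_pos":[-0.0347,0.3187,0.1627],"turn":[0,0,0],"fingers":1},
    {"delta_pos":[-0.0347,0.3187,0.1627],"turn":[0,0,0],"fingers":1}
  ]
}}

```text
clock: 16.4
position: [0.5908, 0.0326, 0.0475]
ee_rot: [0.997, 0.071, 0.001, 0.0]
ft_force: [1.0, 0.2, -0.3]
grip_width: 0.484
grasp_force: 30.8
```

```bash
python3 - <<'E'
from h import *
held();go(.5896,.0317,.0413)
E
```

```text
lid x extent -0.0194 0.0225
held 0.0059 -0.0004 R 0.0271 h 0.0237 6412
at [0.5908 0.0324 0.0476] d [-0.0013, 0.0006, 0.0063] turn [0.0003, -0.0019, -0.0001] t 16.45
```

Converted, -0.125 m is -0.1667, -0.001 m is -0.0013.

Request:
{"op": "move_arm", "data": {
  "plan": [
    {"delta_pos":[-0.0013,0.0007,0.0053],"turn":[0,0,0],"fingers":1},
    {"delta_pos":[-0.0013,0.0007,0.008],"turn":[0,0,0],"fingers":1},
    {"delta_pos":[-0.0013,0.0007,0.008],"turn":[0,0,0],"fingers":1},
    {"delta_pos":[-0.0013,0.0007,0.008],"turn":[0,0,0],"fingers":0.2},
    {"delta_pos":[-0.0013,0.0007,0.008],"turn":[0,0,0],"fingers":0.2},
    {"delta_pos":[-0.0013,0.0007,0.008],"turn":[0,0,0],"fingers":0.2},
    {"delta_pos":[-0.0013,0.0007,0.008],"turn":[0,0,0],"fingers":0.2},
    {"delta_pos":[-0.0013,0.0007,-0.0533],"turn":[0,0,0],"fingers":0.2},
    {"delta_pos":[-0.0013,0.0007,-0.1333],"turn":[0,0,0],"fingers":0.2},
    {"delta_pos":[-0.0013,0.0007,-0.1667],"turn":[0,0,0],"fingers":0.2},
    {"delta_pos":[-0.0013,0.0007,-0.1667],"turn":[0,0,0],"fingers":0.2}
  ]
}}

```text
clock: 17.82
position: [0.5903, 0.0317, 0.1736]
ee_rot: [0.997, 0.071, 0.002, 0.0]
ft_force: [0.8, -0.3, -0.4]
grip_width: 0.801
grasp_force: 0.0
```

```bash
python3 - <<'E'
from h import *
go(.5915,-.283,.024)
E
```

```text
at [0.5903 0.0317 0.1736] d [-0.0442, 0.3116, 0.1496] turn [0.0007, -0.0041, -0.0003] t 17.82
```

Converted, 0.3115 m is 0.4153, -0.024 m is -0.032.

Request:
{"op": "move_arm", "data": {
  "plan": [
    {"delta_pos":[-0.0093,0.0667,0],"turn":[0,0,0],"fingers":0.2},
    {"delta_pos":[-0.0213,0.1467,0],"turn":[0,0,0],"fingers":0.2},
    {"delta_pos":[-0.032,0.2267,0],"turn":[0,0,0],"fingers":0.2},
    {"delta_pos":[-0.044,0.3067,0],"turn":[0,0,0],"fingers":0.25},
    {"delta_pos":[-0.0533,0.38,0],"turn":[0,0,0],"fingers":0.25},
    {"delta_pos":[-0.0587,0.4153,0],"turn":[0,0,0],"fingers":0.25},
    {"delta_pos":[-0.0587,0.4153,0.04],"turn":[0,0,0],"fingers":0.25},
    {"delta_pos":[-0.0587,0.4153,0.0933],"turn":[0,0,0],"fingers":0.25},
    {"delta_pos":[-0.0587,0.4153,0.16],"turn":[0,0,0],"fingers":0.25},
    {"delta_pos":[-0.0587,0.4153,0.1907],"turn":[0,0,0],"fingers":0.25},
    {"delta_pos":[-0.0587,0.4153,0.1987],"turn":[0,0,0],"fingers":0.25},
    {"delta_pos":[-0.0587,0.4153,0.1987],"turn":[0,0,0],"fingers":0.25}
  ]
}}

```text
clock: 19.32
position: [0.5898, -0.283, 0.0222]
ee_rot: [0.997, 0.071, -0.0, -0.0]
ft_force: [0.3, 0.4, 0.9]
grip_width: 0.751
grasp_force: 0.0
```

Converted, -0.145 m is -0.1933, -0.1 m is -0.1333.

Request:
{"op": "move_arm", "data": {
  "plan": [
    {"delta_pos":[0,0,0],"turn":[0,0,0],"fingers":1},
    {"delta_pos":[0,0,0],"turn":[0,0,0],"fingers":1},
    {"delta_pos":[0,0,0],"turn":[0,0,0],"fingers":1},
    {"delta_pos":[0,0,0],"turn":[0,0,0],"fingers":1},
    {"delta_pos":[0,0,0],"turn":[0,0,0],"fingers":1},
    {"delta_pos":[0,0,-0.0667],"turn":[0,0,0],"fingers":1},
    {"delta_pos":[0,0,-0.1333],"turn":[0,0,0],"fingers":1},
    {"delta_pos":[0,0,-0.1933],"turn":[0,0,0],"fingers":1},
    {"delta_pos":[0,0,-0.1933],"turn":[0,0,0],"fingers":1},
    {"delta_pos":[0,0,-0.1933],"turn":[0,0,0],"fingers":1}
  ]
}}

```text
clock: 20.58
position: [0.5894, -0.2829, 0.1667]
ee_rot: [0.997, 0.071, -0.0, -0.0]
ft_force: [-0.3, -0.3, -2.1]
grip_width: 0.484
grasp_force: 30.9
```

```bash
python3 - <<'E'
from h import *
held();go(.6563,.0414,.17)
E
```

```text
lid x extent -0.0186 0.023
held 0.0053 -0.0004 R 0.0271 h 0.0245 6460
at [ 0.5891 -0.2828  0.166 ] d [0.1126, -0.3113, -0.0039] turn [-0.0009, 0.0018, -0.0002] t 20.62
```

Converted, -0.311 m is -0.4147, 0.12 m is 0.16.

Request:
{"op": "move_arm", "data": {
  "plan": [
    {"delta_pos":[0.024,-0.0667,0],"turn":[0,0,0],"fingers":1},
    {"delta_pos":[0.052,-0.1467,0],"turn":[0,0,0],"fingers":1},
    {"delta_pos":[0.08,-0.22,0],"turn":[0,0,0],"fingers":1},
    {"delta_pos":[0.1067,-0.2933,0],"turn":[0,0,0],"fingers":1},
    {"delta_pos":[0.1333,-0.3667,0],"turn":[0,0,0],"fingers":1},
    {"delta_pos":[0.1473,-0.4147,0],"turn":[0,0,0],"fingers":1},
    {"delta_pos":[0.1473,-0.4147,0],"turn":[0,0,0],"fingers":1},
    {"delta_pos":[0.1473,-0.4147,0.0667],"turn":[0,0,0],"fingers":1},
    {"delta_pos":[0.1473,-0.4147,0.12],"turn":[0,0,0],"fingers":1},
    {"delta_pos":[0.1473,-0.4147,0.152],"turn":[0,0,0],"fingers":1},
    {"delta_pos":[0.1473,-0.4147,0.16],"turn":[0,0,0],"fingers":1},
    {"delta_pos":[0.1473,-0.4147,0.16],"turn":[0,0,0],"fingers":1}
  ]
}}

```text
clock: 22.12
position: [0.6549, 0.0399, 0.0473]
ee_rot: [0.997, 0.071, -0.0, 0.0]
ft_force: [-0.3, 0.1, -0.8]
grip_width: 0.481
grasp_force: 30.9
```

```bash
python3 - <<'E'
from h import *
held();go(.6542,.0411,.0405)
E
```

```text
lid x extent -0.0181 0.0231
held 0.0056 -0.0004 R 0.0271 h 0.0245 6467
at [0.6555 0.0402 0.0481] d [-0.0011, -0.0011, 0.0076] turn [0.0002, -0.0009, -0.0007] t 22.18
```

Release, rise, and back off clear of the strip for a final look.

Converted, -0.17 m is -0.2267, -0.15 m is -0.2.

Request:
{"op": "move_arm", "data": {
  "plan": [
    {"delta_pos":[-0.0013,-0.0013,0.0067],"turn":[0,0,0],"fingers":1},
    {"delta_pos":[-0.0013,-0.0013,0.0093],"turn":[0,0,0],"fingers":1},
    {"delta_pos":[-0.0013,-0.0013,0.0093],"turn":[0,0,0],"fingers":1},
    {"delta_pos":[-0.0013,-0.0013,0.0093],"turn":[0,0,0],"fingers":0.2},
    {"delta_pos":[-0.0013,-0.0013,0.0093],"turn":[0,0,0],"fingers":0.2},
    {"delta_pos":[-0.0013,-0.0013,0.0093],"turn":[0,0,0],"fingers":0.2},
    {"delta_pos":[-0.0013,-0.0013,0.0093],"turn":[0,0,0],"fingers":0.2},
    {"delta_pos":[-0.0013,-0.0013,-0.0533],"turn":[0,0,0],"fingers":0.2},
    {"delta_pos":[-0.0013,-0.0013,-0.1333],"turn":[0,0,0],"fingers":0.2},
    {"delta_pos":[-0.0013,-0.0013,-0.2],"turn":[0,0,0],"fingers":0.2},
    {"delta_pos":[-0.0013,-0.0013,-0.2267],"turn":[0,0,0],"fingers":0.2},
    {"delta_pos":[-0.0013,-0.0013,-0.2267],"turn":[0,0,0],"fingers":0.2}
  ]
}}

```text
clock: 23.68
position: [0.6543, 0.0415, 0.2183]
ee_rot: [0.997, 0.071, 0.001, 0.0]
ft_force: [-0.4, -0.4, -0.7]
grip_width: 0.802
grasp_force: 0.0
```

Converted, 0.36 m is 0.48, 0.34 m is 0.4533.

Request:
{"op": "move_arm", "data": {
  "plan": [
    {"delta_pos":[0,0.08,0],"turn":[0,0,0],"fingers":0.2},
    {"delta_pos":[0,0.16,0],"turn":[0,0,0],"fingers":0.2},
    {"delta_pos":[0,0.24,0],"turn":[0,0,0],"fingers":0.2},
    {"delta_pos":[0,0.32,0],"turn":[0,0,0],"fingers":0.2},
    {"delta_pos":[0,0.4,0],"turn":[0,0,0],"fingers":0.2},
    {"delta_pos":[0,0.4533,0],"turn":[0,0,0],"fingers":0.2},
    {"delta_pos":[0,0.48,0],"turn":[0,0,0],"fingers":0.2},
    {"delta_pos":[0,0.48,0],"turn":[0,0,0],"fingers":0.2}
  ]
}}

```text
clock: 24.68
position: [0.7039, -0.3166, 0.2139]
ee_rot: [0.998, 0.07, -0.002, -0.0]
ft_force: [-0.2, 0.4, -1.2]
grip_width: 0.796
grasp_force: 0.0
```

```bash
python3 - <<'E'
from h import *
from workcell import camera
c=camera("top");cv2.imwrite("pics/top1.png",c["color"][:,:,::-1])
P=cloud(c)
for s in((.4598,.0125),(.5252,.0219),(.5903,.0311),(.656,.0409)):
    k=P[(abs(P[...,2]-.065)<.006)&(np.hypot(P[...,0]-s[0],P[...,1]-s[1])<.033)]
    (x,y),R=cv2.minEnclosingCircle(k[:,:2].astype(np.float32));print(np.round([x-s[0],y-s[1],R,np.median(k[:,2])],4),len(k))
for p in((172,211),):print(pot(c,*p))
E
```

```text
[-0.0007  0.0008  0.0208  0.0646] 222
[-0.0012  0.0006  0.0204  0.0648] 209
[-0.0007 -0.0006  0.0213  0.0648] 210
[-0.0019  0.0003  0.0208  0.0648] 205
[5.20542145e-01 3.97946626e-01 2.08525937e-02 4.77858662e-02
 5.20291071e-01 3.97485433e-01 2.10000000e+02]
```

View pics/top1.png

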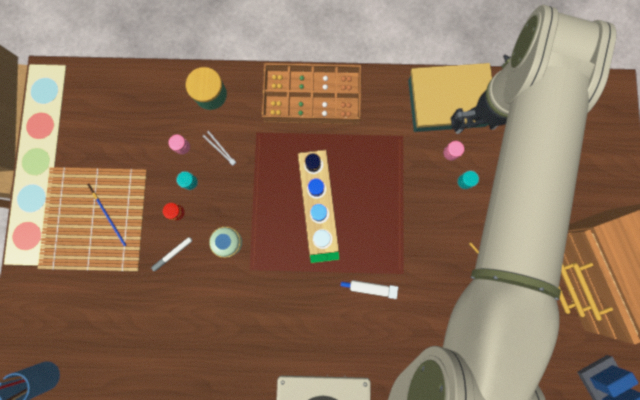

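From the green end, the discs hold pale (322,238), sky (319,212), cobalt (316,187) and navy (313,162). All are upright and within 2 mm of their disc centres. Red and the jar are where they were.

```bash
python3 -c "
from workcell import hand_in;print(hand_in())"
```

```text
the job is handed in; nothing more can be done
None
```

The job is handed in: the four blue pots stand upright on the strip, lightest to darkest from the green end, each within about 2 mm of its disc centre, with the red pot and jar unmoved, at about 25 s of the 96 s allowed.

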